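Turn the tube rotator's disc until its orange tube is at the top

TASK

On the tube rotator with the blue disc, turn the disc until its orange tube is at the very top, right under the yellow pointer, ready to be unloaded, and leave it standing there. Do not turn the rotator with the grey disc, which carries an orange tube of its own.

Things in the scene. Friction and masses are not known exactly. Their poses are not given: they have to be found in the camera images.
- blue_rotator: Fixed tube rotator: white base plate (210 x 130 x 22 mm) and tower (100 mm wide, 190 high) behind an upright blue disc, 212 mm across. Origin on the bench under the disc; x: where the disc faces (away from the robot, within 20 deg), y left, z up. Level axle along x, 140 mm up. Disc at x = 0 to 12 mm; a yellow pointer over its rim, x = -45 to 11, 14 wide, z = 250 to 258 mm. Free space in front.
- blue_disc (a joint): Angle of the blue disc, rad; 0 or a full turn: orange tube at the top. Growing, it takes that tube from the top to the rotator's -y side: its centre line is at y = -85 sin(angle), z = 140 + 85 cos(angle) mm. Starts between 0.9 and 2.1. Balanced, stiff (about 2 N at a tube), stays where left. Stops at -6.28 and 6.28.
- orange_tube (a point): Grip point on the blue disc's orange tube, 58 mm along the rotator's x from its origin, on the tube's centre line. The disc has four such tubes 90 deg apart (the others white), fixed in it, 17 mm across, parallel to the axle, centre lines 85 mm from it. In front of the disc: plain tube at x = 18 to 81 mm, then a cap 22 mm across to x = 95. Any of them will do to turn the disc by.
- grey_disc_orange_tube (a point): The same point on the orange tube of the other rotator, which is alike but has a grey disc and grey trim and must not be turned. The two stand side by side, 0.36 to 0.55 m apart, either one on the left.

How it is judged:
By the outcome, as a careful person would: the job done as asked, in the order asked, and still so for the second after the job is handed in, with the robot touching nothing.
It also fails if it takes over 40 s, if anything falls off the work surface, if the arm or the gripper's body presses on something with over 40 N, if the wrist force passes 120 N, or if a joint passes its speed limit or range.

ROBOT

A 6-joint arm with a two-finger parallel gripper is mounted at the origin on the work surface. World frame = base frame: x ahead of the robot, y to its left, z up, the work surface at z = 0. Lengths are in m, angles in rad, forces in N, time in s.
With the tool pointing down it reaches from about 0.275 to 0.75 m from the base axis. Payload 10.2 kg.
Tool frame: the origin (TCP) lies between the finger pads; the fingertips stand 17 mm ahead of it and the grasp point (between the pads) lies 2 mm behind it (env.finger_overhang is the distance from the TCP to the fingertips, in m); z points along the fingers, y is the direction in which the jaws open and shut (so a half turn about z gives the same grasp; the last joint's range is limited). The gripper opens to 85 mm and grips with 20 to 120 N. Pads are 22 mm wide; open, the fingers measure 114 mm over their backs; the gripper's body (76 mm by 85 mm) begins 54 mm behind the grasp point. The pads swing forward as they close: fully open they stand 13 mm farther back than shut.
Start: joints at [0.978, 0.313, 1.498, -0, 1.331, -0.223], TCP at [0.19, 0.49, 0.248] pointing down, gripper open.
Joint ranges: [-2.94, 2.94], [-0.97, 2.17], [0.19, 2.56], [-1.23, 4.37], [0.02, 3.11], [-2.88, 2.88]. Speed limits (rad/s): [2.39, 2.39, 3.01, 3.14, 3.14, 3.14].

INTERFACE

Orientations are given as a unit quaternion [x, y, z, w].
In Python, from bench import env gives the robot as it stands.
- The arm moves only by the tool jog_arm, never from a script. Its argument "targets" is a list of rows, each an object of numbers: "dx", "dy", "dz": the shift along the tool's x, y, z in mm; "wx", "wy", "wz": the turn, a rotation vector about the tool's x, y, z in rad. A call has 1 to 10 rows; each row is the pose to reach, as a shift and turn from the pose commanded when the call began, along the tool's axes at that moment; what a row does not reach only later rows make up. A row lasts 1/12 s, in which the tool goes at most 41.7 mm and 7.16 degrees, less where a joint would pass 70% of its speed; a pose out of reach is approached as far as the arm can. A call with a gripper value outside its range is refused whole. "hand" is the gripper's target within -1 to 1 (fully open at 1, half-way at 0, shut at -1), set as the call begins (left out, the last holds). The fingers move at their own pace and stop on an object; "newtons" is the grip in N (left out, the last holds). Time passes only in rows, so rows that repeat a pose let the fingers close. It gives the time, the measured TCP pose, the force and the opening at its end, in the units of the state.
- env.sense(): the state, without advancing time (a new reading comes with each control period).
- env.camera(name): name is "side" or "top"; returns a dict with "pixels" (480x640x3 uint8, blue, green, red), "vertical_fov" (degrees; the focal length in pixels is half the picture's height over the tangent of half this angle, whatever the lens; pixels are square), "cx", "cy" (the principal point, pixels), "k1" (the pictures are not rectified: a ray, as slopes to the right and down, at radius r is drawn at 1 + k1 r^2 times it, then the intrinsics apply), "world_to_cam" (4x4, takes a point from world to camera coordinates). Camera axes: x right, y down, z forward; pixel columns grow to the right and rows downward; lengths in m; the calibration is good to about 2 mm. A picture is of the moment at which its call begins. There is no depth.
- env.finish_job(): hands the job in, once; it reports no verdict.
The state is a dict: "time_s": time; "joint_positions": joint angles; "joint_vel": joint speeds; "joint_efforts": joint torques, N m; "position": TCP position; "tcp_rot": TCP orientation; "wrist_force": force on the tool from outside, world axes, zero at the start; "torque": the same for the moment, N m; "opening": opening from 0.0 (shut) to 1.0 (fully open).
Only numpy, scipy, OpenCV 4.12 (cv2) and the standard library are available. Lean on these libraries where they do the work, as an engineer would, in place of code of your own. Each camera call takes 0.05 s, during which the arm holds its last target.

## Working session

There is one attempt and no reset: what is moved stays moved. The work goes in short steps, Python scripts to look and compute and a tool call to move; the robot and the scene stay as the last step left them, time stands still between calls to the robot, and variables do not carry over. Pictures are saved under pics/ and viewed, and the job is handed in when it is done.

Besides the shell and the picture viewer there is one more tool, called as name(argument=value, ...), one argument or row to a line, values as JSON. jog_arm: Moves the arm, as the interface text tells. Its arguments: {"type":"object","properties":{"targets":{"type":"array"},"hand":{"type":"number"},"newtons":{"type":"number"}},"required":["targets"]}

```bash
mkdir -p pics; ls
python3 - <<'E'
from bench import env
import cv2,pickle
print(env.sense())
for n in ("side","top"):
    c=env.camera(n); cv2.imwrite(f"pics/{n}0.png",c["pixels"]); pickle.dump(c,open(f"{n}0.pkl","wb"))
    print(n,{k:v for k,v in c.items() if k!="pixels"})
E
```

```text
pics
{'time_s': 0.0, 'joint_positions': array([ 9.77603281e-01,  3.13477930e-01,  1.49843131e+00, -2.39266701e-06,
        1.33098659e+00, -2.23428052e-01]), 'joint_vel': array([ 8.88960438e-05, -1.29520795e-03,  1.28288171e-05, -3.33405352e-04,
        1.18803867e-03, -6.90660750e-04]), 'joint_efforts': array([ 7.67035544e-04, -4.12249589e+01, -2.59752399e+01, -2.49257357e-05,
        3.98536708e-03, -4.99595970e-06]), 'position': array([0.1896273 , 0.48931167, 0.24772294]), 'tcp_rot': array([ 1.83830715e-01,  9.82957702e-01, -5.98485497e-04, -2.57653252e-04]), 'wrist_force': array([-1.29152452,  0.22487379,  0.5739949 ]), 'torque': array([-0.02444658,  0.04220806,  0.02778403]), 'opening': 0.9971498412442363}
side {'vertical_fov': 52.09944670771959, 'cx': 329.4949654009235, 'cy': 235.13604179876987, 'k1': -0.10227898043665912, 'world_to_cam': array([[-0.92053898,  0.3905853 ,  0.00714883,  0.48971673],
       [ 0.2186365 ,  0.53027946, -0.81914698,  0.01780719],
       [-0.32373765, -0.75249373, -0.57353912,  1.01511337],
       [ 0.        ,  0.        ,  0.        ,  1.        ]])}
top {'vertical_fov': 44.50431467764234, 'cx': 312.5428515189687, 'cy': 240.26052484497487, 'k1': -0.02849118005886509, 'world_to_cam': array([[ 0.00471601, -0.99974835,  0.02193158, -0.0192147 ],
       [-0.99986303, -0.00506222, -0.01575729,  0.51321679],
       [ 0.01586435, -0.02185427, -0.99963529,  1.01165759],
       [ 0.        ,  0.        ,  0.        ,  1.        ]])}
```

View pics/side0.png

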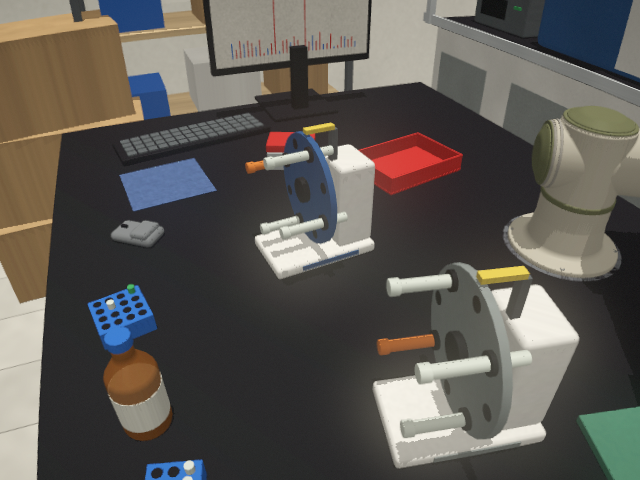

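View pics/top0.png

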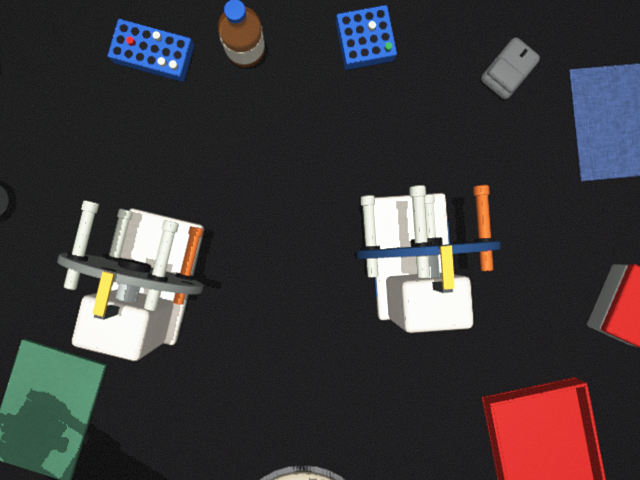

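The top view shows the blue rotator on the right: yellow pointer at about (447,268), orange tube from (482,187) to (487,270), which is the disc's -y side. The grey rotator is on the left at about (130,280). In the side view the blue disc's orange cap is at about (255,167). Next I'll measure the pointer on the plane z = 0.258, then the tube.

```bash
cat > h.py <<'E'
import numpy as np,cv2,pickle
def K(c):
    f=240/np.tan(np.radians(c["vertical_fov"])/2); return f
def proj(c,P):
    P=np.atleast_2d(P); W=c["world_to_cam"]; q=P@W[:3,:3].T+W[:3,3]; s=q[:,:2]/q[:,2:]
    r2=(s**2).sum(1,keepdims=True); return s*(1+c["k1"]*r2)*K(c)+[c["cx"],c["cy"]]
def rays(c,uv):
    uv=np.atleast_2d(uv).astype(float); d=(uv-[c["cx"],c["cy"]])/K(c); s=d.copy()
    for _ in range(20): s=d/(1+c["k1"]*(s**2).sum(1,keepdims=True))
    W=c["world_to_cam"]; R=W[:3,:3]; o=-R.T@W[:3,3]
    return o,np.c_[s,np.ones(len(s))]@R
def onz(c,uv,z):
    o,d=rays(c,uv); return o+d*((z-o[2])/d[:,2:])
def mask(c,kind):
    h=cv2.cvtColor(c["pixels"],cv2.COLOR_BGR2HSV)
    lo,hi={"y":((22,120,60),(35,255,255)),"o":((5,130,70),(16,255,255)),"b":((105,80,40),(125,255,200))}[kind]
    return cv2.inRange(h,lo,hi)
E
cat > m.py <<'E'
from h import *
t=pickle.load(open("top0.pkl","rb")); s=pickle.load(open("side0.pkl","rb"))
for n,c in (("top",t),("side",s)):
  for k in "yo":
    cs,_=cv2.findContours(mask(c,k),cv2.RETR_EXTERNAL,cv2.CHAIN_APPROX_NONE)
    for q in cs:
        if cv2.contourArea(q)>60:
            r=cv2.minAreaRect(q); print(n,k,cv2.contourArea(q),cv2.boxPoints(r).round(1).tolist())
            if n=="top" and k=="y": print(onz(c,cv2.boxPoints(r),.258).round(4).tolist())
E
python3 m.py
python3 - <<'E'
import cv2
for n,(x,y,w,h) in (("side",(230,110,160,120)),("top",(340,170,180,135))):
    i=cv2.imread(f"pics/{n}0.png")[y:y+h,x:x+w]; cv2.imwrite(f"pics/{n}0c.png",cv2.resize(i,(800,600),interpolation=cv2.INTER_CUBIC))
E
```

```text
top y 490.5 [[91.19999694824219, 313.3999938964844], [101.0, 270.5], [114.0, 273.5], [104.19999694824219, 316.3999938964844]]
[[0.4133, 0.2744, 0.258], [0.4688, 0.2622, 0.258], [0.465, 0.2453, 0.258], [0.4095, 0.2576, 0.258]]
top y 457.5 [[439.70001220703125, 246.10000610351562], [452.29998779296875, 245.39999389648438], [454.70001220703125, 287.79998779296875], [442.1000061035156, 288.6000061035156]]
[[0.5025, -0.1774, 0.258], [0.5035, -0.194, 0.258], [0.448, -0.1973, 0.258], [0.447, -0.1807, 0.258]]
top o 78.5 [[172.89999389648438, 302.20001220703125], [175.5, 291.8999938964844], [184.6999969482422, 294.20001220703125], [182.10000610351562, 304.5]]
top o 230.0 [[480.0, 251.0], [493.0, 251.0], [493.0, 271.0], [480.0, 271.0]]
top o 448.0 [[178.39999389648438, 273.3999938964844], [190.3000030517578, 225.8000030517578], [202.8000030517578, 228.89999389648438], [190.89999389648438, 276.5]]
top o 673.0 [[472.79998779296875, 184.3000030517578], [488.8999938964844, 183.8000030517578], [490.3999938964844, 238.0], [474.29998779296875, 238.39999389648438]]
top o 1130.0 [[213.89999389648438, 1
[... 371 characters left out ...]
824219], [335.0, 129.10000610351562], [303.79998779296875, 135.0]]
side o 304.5 [[124.0, 429.0], [170.10000610351562, 408.0], [178.5, 426.3999938964844], [132.39999389648438, 447.3999938964844]]
side o 2367.0 [[95.0999984741211, 360.1000061035156], [147.8000030517578, 340.0], [167.3000030517578, 391.1000061035156], [114.5999984741211, 411.20001220703125]]
side o 695.5 [[376.20001220703125, 338.6000061035156], [433.3999938964844, 333.3999938964844], [434.8999938964844, 349.6000061035156], [377.70001220703125, 354.79998779296875]]
side o 162.5 [[244.10000610351562, 162.39999389648438], [262.20001220703125, 158.8000030517578], [264.3999938964844, 169.89999389648438], [246.3000030517578, 173.5]]
```

View pics/side0c.png

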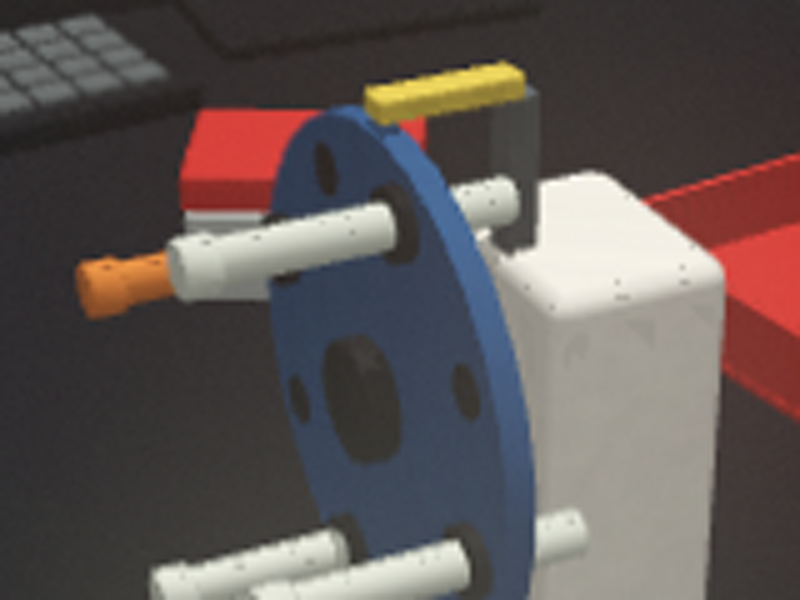

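View pics/top0c.png

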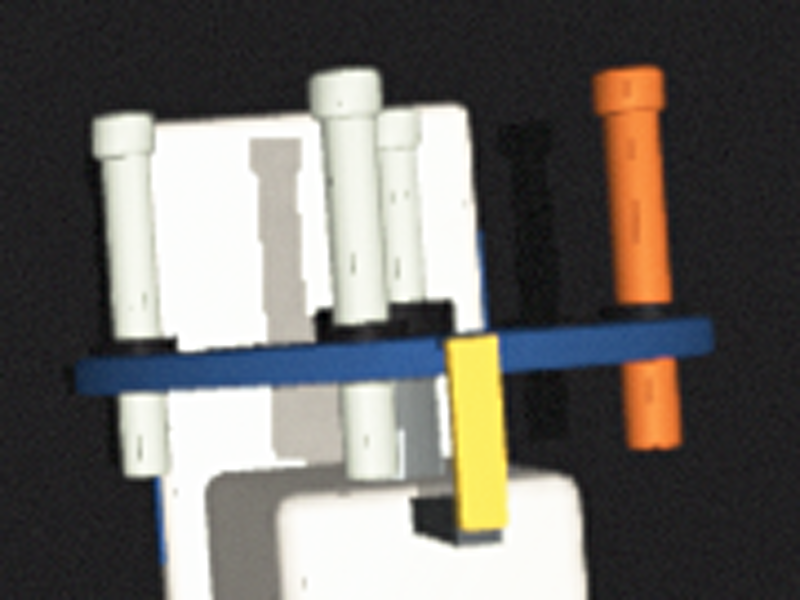

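```bash
cat > m2.py <<'E'
from h import *
from scipy.optimize import least_squares
t=pickle.load(open("top0.pkl","rb")); s=pickle.load(open("side0.pkl","rb"))
def cl(c,x0,x1,y0,y1,k="o",ax=0):
    m=mask(c,k)[y0:y1,x0:x1]; out=[]
    for i in range(m.shape[ax]):
        l=m[i] if ax==0 else m[:,i]; w=np.flatnonzero(l)
        if len(w)>5:
            v=(w[0]+w[-1])/2
            out.append((v+x0,i+y0) if ax==0 else (i+x0,v+y0))
    return np.array(out)
T=np.r_[cl(t,468,500,187,237),cl(t,468,500,253,269)]
S=cl(s,246,262,150,185,"o",1)
# shared: tube axis line as p + x*dir(yaw), level
P=cl(t,436,458,248,286,"y")
def lined(c,uv,p,d):
    o,r=rays(c,uv); n=np.cross(r,d); n/=np.linalg.norm(n,axis=1,keepdims=True); return ((np.array(p)-o)*n).sum(1)
def res(v,fix=None):
    x,y,z,yaw=v; d=[np.cos(yaw),np.sin(yaw),0]
    return np.r_[lined(t,T,[.55,y,z],d),lined(s,S,[.55,y,z],d),x-.55]
f=least_squares(res,[.55,-.27,.16,.06]); print("tube line at x=.55",f.x,"rms mm",1e3*np.sqrt(np.mean(f.fun**2)))
q=onz(t,P,.258); a=np.polyfit(q[:,0],q[:,1],1); print("pointer yaw",np.arctan(a[0]),"y at .5",np.polyval(a,.5))
yaw=float(np.mean([f.x[3],np.arctan(a[0])]))
for yaw in (f.x[3],np.arctan(a[0])):
    ey=np.array([-np.sin(yaw),np.cos(yaw)])
    pc=q[:,:2].mean(0)
    dy=(np.array([.55,f.x[1]])-pc)@ey; dz=f.x[2]-.14
    print(yaw,"tube y,z rel mm",dy*1e3,dz*1e3,"r",np.hypot(dy,dz)*1e3,"ang",np.arctan2(-dy,dz))
E
python3 m2.py
```

```text
tube line at x=.55 [ 0.55       -0.26308891  0.16724285  0.07265401] rms mm 0.5733399705600949
pointer yaw 0.0544517180952589 y at .5 -0.1857828568628811
0.0726540075886472 tube y,z rel mm -81.17138140695955 27.242846442205398 r 85.62105956940547 ang 1.2469879967822877
0.0544517180952589 tube y,z rel mm -79.91271673739219 27.242846442205398 r 84.4287568226861 ang 1.2422445595253229
```

Pointer and tube lines agree: the axle is at about (0.492, -0.186), yaw is about 0.06, and the tube radius comes out at 85 mm as expected. The angle is about 1.245 rad. Now I'll work out the shifts for the moves.

```bash
cat > go.py <<'E'
import sys,numpy as np
from scipy.spatial.transform import Rotation as R
from bench import env
# usage: go.py x y z  -> shift & turn in tool axes to reach TCP (m), tool down, jaws along rotator y
YAW=0.062
def to(P):
    s=env.sense(); A=R.from_quat(s["tcp_rot"]); d=A.inv().apply(np.array(P)-s["position"])*1e3
    y=np.array([-np.sin(YAW),np.cos(YAW),0]); z=np.array([0,0,-1.]); x=np.cross(y,z)
    B=R.from_matrix(np.c_[x,y,z]); return d.round(1),(A.inv()*B).as_rotvec().round(4)
if __name__=="__main__":
    a=[float(v) for v in sys.argv[1:]]
    for i in range(0,len(a),3): print(a[i:i+3],*to(a[i:i+3]))
    s=env.sense(); print(s["time_s"],s["position"].round(4),s["wrist_force"].round(1),s["opening"])
E
python3 go.py .19 .49 .36  .36 .12 .36 .555 -.263 .36
```

```text
[0.19, 0.49, 0.36] [-1.000e-01  6.000e-01 -1.122e+02] [-0.001  -0.0005 -0.4317]
[0.36, 0.12, 0.36] [-292.3 -282.9 -111.9] [-0.001  -0.0005 -0.4317]
[0.555, -0.263, 0.36] [-612.5 -569.6 -111.7] [-0.001  -0.0005 -0.4317]
0.1 [0.1896 0.4893 0.2478] [ 0.3 -0.2 -0.2] 1.0022035229825954
```

jog_arm(
  targets=[
    {"dz": -40},
    {"dz": -80},
    {"dz": -112},
    {"dx": -29, "dy": -28, "dz": -112, "wz": -0.1},
    {"dx": -58, "dy": -56, "dz": -112, "wz": -0.2},
    {"dx": -87, "dy": -84, "dz": -112, "wz": -0.3},
    {"dx": -116, "dy": -112, "dz": -112, "wz": -0.4},
    {"dx": -145, "dy": -140, "dz": -112, "wz": -0.43},
    {"dx": -174, "dy": -168, "dz": -112, "wz": -0.43},
    {"dx": -203, "dy": -196, "dz": -112, "wz": -0.43},
  ],
  hand=1,
)

```text
invalid input
```

```bash
python3 go.py .555 -.263 .36
```

```text
[0.555, -0.263, 0.36] [-612.5 -569.6 -111.7] [-0.001  -0.0005 -0.4317]
0.1 [0.1896 0.4893 0.2478] [ 0.3 -0.2 -0.2] 1.0022035229825954
```

jog_arm(
  targets=[
    {"dx": 0, "dy": 0, "dz": -40, "wx": 0, "wy": 0, "wz": 0},
    {"dx": 0, "dy": 0, "dz": -80, "wx": 0, "wy": 0, "wz": 0},
    {"dx": 0, "dy": 0, "dz": -112, "wx": 0, "wy": 0, "wz": 0},
    {"dx": -29, "dy": -28, "dz": -112, "wx": 0, "wy": 0, "wz": -0.1},
    {"dx": -58, "dy": -56, "dz": -112, "wx": 0, "wy": 0, "wz": -0.2},
    {"dx": -87, "dy": -84, "dz": -112, "wx": 0, "wy": 0, "wz": -0.3},
    {"dx": -116, "dy": -112, "dz": -112, "wx": 0, "wy": 0, "wz": -0.4},
    {"dx": -145, "dy": -140, "dz": -112, "wx": 0, "wy": 0, "wz": -0.43},
    {"dx": -174, "dy": -168, "dz": -112, "wx": 0, "wy": 0, "wz": -0.43},
    {"dx": -203, "dy": -196, "dz": -112, "wx": 0, "wy": 0, "wz": -0.43},
  ],
)

```text
time_s: 0.93
position: [0.3083, 0.2316, 0.3602]
tcp_rot: [-0.03, 1.0, -0.0, -0.0]
wrist_force: [0.4, 0.8, -0.9]
opening: 0.999
```

```bash
python3 go.py .555 -.263 .36
```

```text
[0.555, -0.263, 0.36] [-2.162e+02 -5.086e+02  2.000e-01] [-0.0001 -0.     -0.0012]
0.9333 [0.3083 0.2316 0.3602] [ 0.4  0.8 -0.9] 0.9993161400298081
```

jog_arm(
  targets=[
    {"dx": -16, "dy": -38, "dz": 0, "wx": 0, "wy": 0, "wz": 0},
    {"dx": -32, "dy": -76, "dz": 0, "wx": 0, "wy": 0, "wz": 0},
    {"dx": -48, "dy": -114, "dz": 0, "wx": 0, "wy": 0, "wz": 0},
    {"dx": -64, "dy": -152, "dz": 0, "wx": 0, "wy": 0, "wz": 0},
    {"dx": -80, "dy": -190, "dz": 0, "wx": 0, "wy": 0, "wz": 0},
    {"dx": -96, "dy": -228, "dz": 0, "wx": 0, "wy": 0, "wz": 0},
    {"dx": -112, "dy": -266, "dz": 0, "wx": 0, "wy": 0, "wz": 0},
    {"dx": -128, "dy": -304, "dz": 0, "wx": 0, "wy": 0, "wz": 0},
    {"dx": -144, "dy": -342, "dz": 0, "wx": 0, "wy": 0, "wz": 0},
    {"dx": -160, "dy": -378, "dz": 0, "wx": 0, "wy": 0, "wz": 0},
  ],
)

```text
time_s: 1.77
position: [0.491, -0.1366, 0.3599]
tcp_rot: [-0.03, 1.0, 0.0, -0.0]
wrist_force: [0.8, 1.1, -0.4]
opening: 1.0
```

```bash
python3 go.py .555 -.263 .36 .555 -.263 .165
```

```text
[0.555, -0.263, 0.36] [-5.63e+01 -1.30e+02 -1.00e-01] [ 0.0003 -0.0005 -0.0025]
[0.555, -0.263, 0.165] [ -56.4 -130.1  194.9] [ 0.0003 -0.0005 -0.0025]
1.7667 [ 0.491  -0.1366  0.3599] [ 0.8  1.1 -0.4] 0.9999443614589266
```

Move to directly above the tube, then part of the way down.

jog_arm(
  targets=[
    {"dx": -16, "dy": -36, "dz": 0, "wx": 0, "wy": 0, "wz": 0},
    {"dx": -32, "dy": -72, "dz": 0, "wx": 0, "wy": 0, "wz": 0},
    {"dx": -46, "dy": -105, "dz": 0, "wx": 0, "wy": 0, "wz": 0},
    {"dx": -56, "dy": -130, "dz": 0, "wx": 0, "wy": 0, "wz": 0},
    {"dx": -56, "dy": -130, "dz": 30, "wx": 0, "wy": 0, "wz": 0},
    {"dx": -56, "dy": -130, "dz": 65, "wx": 0, "wy": 0, "wz": 0},
    {"dx": -56, "dy": -130, "dz": 95, "wx": 0, "wy": 0, "wz": 0},
    {"dx": -56, "dy": -130, "dz": 115, "wx": 0, "wy": 0, "wz": 0},
    {"dx": -56, "dy": -130, "dz": 120, "wx": 0, "wy": 0, "wz": 0},
    {"dx": -56, "dy": -130, "dz": 120, "wx": 0, "wy": 0, "wz": 0},
  ],
)

```text
time_s: 2.6
position: [0.554, -0.2605, 0.2391]
tcp_rot: [-0.03, 1.0, 0.001, -0.001]
wrist_force: [0.0, -0.7, 0.2]
opening: 1.0
```

```bash
python3 go.py .555 -.263 .165
python3 - <<'E'
from bench import env
import cv2,numpy as np
a=env.camera("side")["pixels"];b=env.camera("top")["pixels"]
cv2.imwrite("pics/p1.png",cv2.resize(np.vstack([a[60:340,150:500],b[110:390,250:600]]),None,fx=1.0,fy=1.0))
E
```

```text
[0.555, -0.263, 0.165] [-1.  -2.7 74.1] [ 0.0018 -0.0022 -0.0018]
2.6 [ 0.554  -0.2605  0.2391] [ 0.  -0.7  0.2] 0.9995175639925881
```

View pics/p1.png

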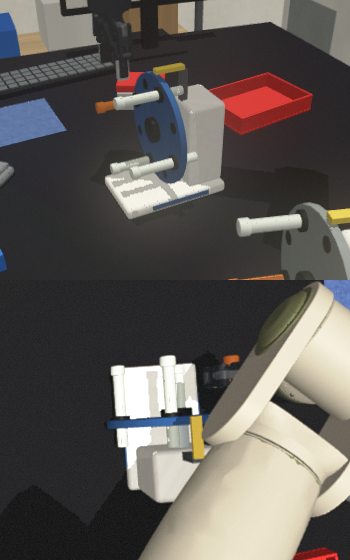

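The arm is clear of the towers. The gripper stands over the orange tube, whose cap shows at about (231,360) in the composite. I'll go down and grip.

jog_arm(
  targets=[
    {"dx": -1, "dy": -2, "dz": 25, "wx": 0, "wy": 0, "wz": 0},
    {"dx": -1, "dy": -2, "dz": 50, "wx": 0, "wy": 0, "wz": 0},
    {"dx": -1, "dy": -2, "dz": 68, "wx": 0, "wy": 0, "wz": 0},
    {"dx": -1, "dy": -2, "dz": 74, "wx": 0, "wy": 0, "wz": 0},
    {"dx": -1, "dy": -2, "dz": 74, "wx": 0, "wy": 0, "wz": 0},
  ],
)

```text
time_s: 3.12
position: [0.5556, -0.2627, 0.1665]
tcp_rot: [-0.03, 1.0, 0.0, -0.0]
wrist_force: [-0.2, -0.7, 0.8]
opening: 0.998
```

jog_arm(
  targets=[
    {"dx": 0, "dy": 0, "dz": 0, "wx": 0, "wy": 0, "wz": 0},
    {"dx": 0, "dy": 0, "dz": 0, "wx": 0, "wy": 0, "wz": 0},
    {"dx": 0, "dy": 0, "dz": 0, "wx": 0, "wy": 0, "wz": 0},
    {"dx": 0, "dy": 0, "dz": 0, "wx": 0, "wy": 0, "wz": 0},
    {"dx": 0, "dy": 0, "dz": 0, "wx": 0, "wy": 0, "wz": 0},
    {"dx": 0, "dy": 0, "dz": 0, "wx": 0, "wy": 0, "wz": 0},
    {"dx": 0, "dy": 0, "dz": 0, "wx": 0, "wy": 0, "wz": 0},
    {"dx": 0, "dy": 0, "dz": 0, "wx": 0, "wy": 0, "wz": 0},
  ],
  hand=-1,
  newtons=35,
)

```text
time_s: 3.78
position: [0.5556, -0.2631, 0.1668]
tcp_rot: [-0.03, 1.0, -0.001, 0.0]
wrist_force: [-0.8, -4.0, 2.5]
opening: 0.184
```

```bash
python3 go.py .555 -.263 .165
python3 - <<'E'
import numpy as np
# tool-axis path: tool x=-xr, tool y=+yr, z down. grip point on circle, from a0 to 0, mm
a0=1.245
for a in np.linspace(a0,0,15): print(a.round(3),"dy",(85*(np.sin(a0)-np.sin(a))).round(1),"dz",(-85*(np.cos(a)-np.cos(a0))).round(1))
E
```

```text
[0.555, -0.263, 0.165] [0.6 0.1 1.8] [-0.0013  0.0007 -0.0018]
3.7833 [ 0.5556 -0.2631  0.1668] [-0.8 -4.   2.5] 0.18444211847071557
1.245 dy 0.0 dz -0.0
1.156 dy 2.7 dz -7.0
1.067 dy 6.1 dz -13.8
0.978 dy 10.0 dz -20.3
0.889 dy 14.5 dz -26.3
0.8 dy 19.5 dz -32.0
0.711 dy 25.0 dz -37.2
0.622 dy 31.0 dz -41.9
0.534 dy 37.3 dz -46.0
0.445 dy 44.0 dz -49.5
0.356 dy 50.9 dz -52.5
0.267 dy 58.1 dz -54.8
0.178 dy 65.5 dz -56.5
0.089 dy 73.0 dz -57.5
0.0 dy 80.5 dz -57.8
```

The fingers stopped at about 16 mm on the tube with small forces. I'll swing along the arc.

jog_arm(
  targets=[
    {"dx": 0, "dy": 1, "dz": -3, "wx": 0, "wy": 0, "wz": 0},
    {"dx": 0, "dy": 2.7, "dz": -7, "wx": 0, "wy": 0, "wz": 0},
    {"dx": 0, "dy": 6, "dz": -13.8, "wx": 0, "wy": 0, "wz": 0},
    {"dx": 0, "dy": 10, "dz": -20.3, "wx": 0, "wy": 0, "wz": 0},
    {"dx": 0, "dy": 14.5, "dz": -26.3, "wx": 0, "wy": 0, "wz": 0},
    {"dx": 0, "dy": 19.5, "dz": -32, "wx": 0, "wy": 0, "wz": 0},
    {"dx": 0, "dy": 25, "dz": -37.2, "wx": 0, "wy": 0, "wz": 0},
    {"dx": 0, "dy": 25, "dz": -37.2, "wx": 0, "wy": 0, "wz": 0},
  ],
)

```text
time_s: 4.45
position: [0.5541, -0.2408, 0.2068]
tcp_rot: [-0.03, 1.0, -0.005, 0.001]
wrist_force: [-5.3, -14.6, 12.1]
opening: 0.184
```

```bash
python3 go.py .5499 -.1826 .2246
python3 - <<'E'
from bench import env
import cv2,numpy as np
a=env.camera("side")["pixels"]
cv2.imwrite("pics/p2.png",cv2.resize(a[80:280,200:440],(720,600),interpolation=cv2.INTER_CUBIC))
E
```

```text
[0.5499, -0.1826, 0.2246] [  0.7  58.2 -18.3] [-0.0096  0.0027 -0.0025]
4.45 [ 0.5541 -0.2408  0.2068] [ -5.3 -14.6  12.1] 0.1836992191549174
```

View pics/p2.png

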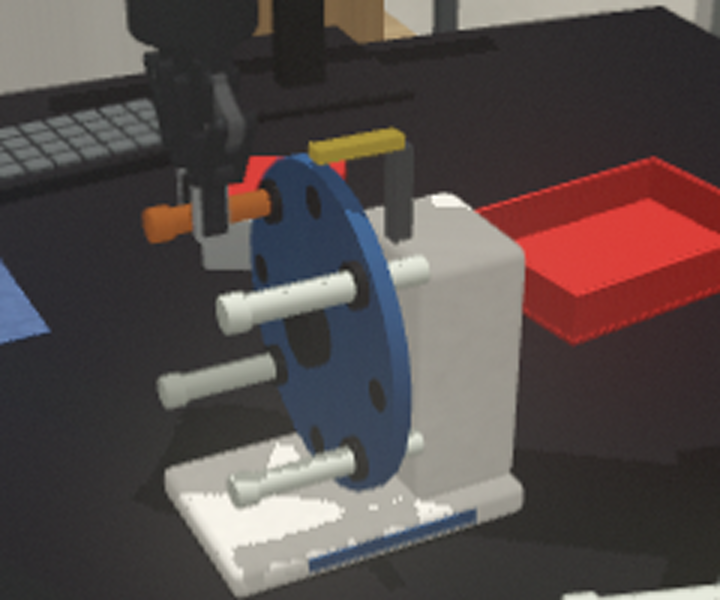

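The disc turns with the gripper: the orange cap is now at about (165,222) in this crop. I'll continue along the arc.

jog_arm(
  targets=[
    {"dx": 0, "dy": 6, "dz": -4.7, "wx": 0, "wy": 0, "wz": 0},
    {"dx": 0, "dy": 12.3, "dz": -8.8, "wx": 0, "wy": 0, "wz": 0},
    {"dx": 0, "dy": 19, "dz": -12.3, "wx": 0, "wy": 0, "wz": 0},
    {"dx": 0, "dy": 26, "dz": -15.3, "wx": 0, "wy": 0, "wz": 0},
    {"dx": 0, "dy": 33, "dz": -17.6, "wx": 0, "wy": 0, "wz": 0},
    {"dx": 0, "dy": 40.5, "dz": -19.3, "wx": 0, "wy": 0, "wz": 0},
    {"dx": 0, "dy": 48, "dz": -20.3, "wx": 0, "wy": 0, "wz": 0},
    {"dx": 0, "dy": 55.5, "dz": -20.6, "wx": 0, "wy": 0, "wz": 0},
    {"dx": 0, "dy": 55.5, "dz": -20.6, "wx": 0, "wy": 0, "wz": 0},
    {"dx": 0, "dy": 55.5, "dz": -20.6, "wx": 0, "wy": 0, "wz": 0},
  ],
)

```text
time_s: 5.33
position: [0.5505, -0.1829, 0.2276]
tcp_rot: [-0.03, 1.0, -0.002, 0.001]
wrist_force: [-10.9, -1.3, 21.9]
opening: 0.184
```

```bash
python3 go.py .5499 -.1826 .2246
python3 - <<'E'
from bench import env
import cv2,numpy as np,pickle
c=env.camera("side");a=c["pixels"];pickle.dump(c,open("side3.pkl","wb"))
t=env.camera("top");b=t["pixels"];pickle.dump(t,open("top3.pkl","wb"))
cv2.imwrite("pics/p3.png",np.hstack([cv2.resize(a[80:280,200:400],(400,400)),cv2.resize(b[150:350,350:550],(400,400))]))
E
```

```text
[0.5499, -0.1826, 0.2246] [0.5 0.4 3. ] [-0.0039  0.0018 -0.0014]
5.3333 [ 0.5505 -0.1829  0.2276] [-10.9  -1.3  21.9] 0.18386655946385871
```

View pics/p3.png

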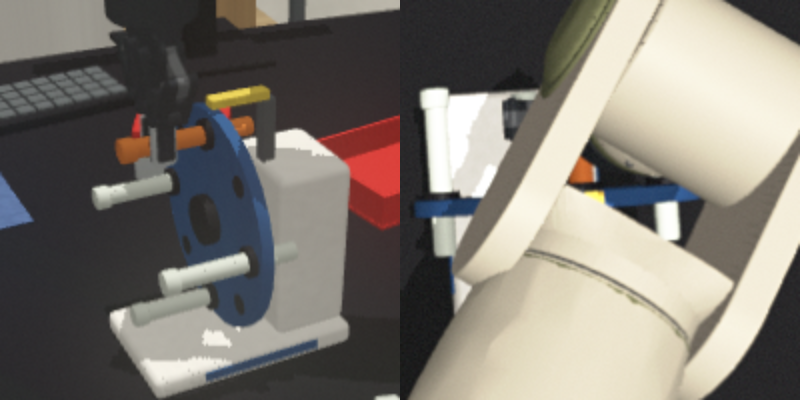

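The tube is nominally at the top with the lateral force near zero. I'll open, rise clear and check.

jog_arm(
  targets=[
    {"dx": 0, "dy": 0, "dz": 0, "wx": 0, "wy": 0, "wz": 0},
    {"dx": 0, "dy": 0, "dz": 0, "wx": 0, "wy": 0, "wz": 0},
    {"dx": 0, "dy": 0, "dz": 0, "wx": 0, "wy": 0, "wz": 0},
    {"dx": 0, "dy": 0, "dz": 0, "wx": 0, "wy": 0, "wz": 0},
    {"dx": 0, "dy": 0, "dz": 0, "wx": 0, "wy": 0, "wz": 0},
    {"dx": 0, "dy": 0, "dz": 0, "wx": 0, "wy": 0, "wz": 0},
    {"dx": 0, "dy": 0, "dz": 0, "wx": 0, "wy": 0, "wz": 0},
  ],
  hand=1,
)

```text
time_s: 6.02
position: [0.5507, -0.1822, 0.2239]
tcp_rot: [-0.03, 1.0, 0.0, -0.0]
wrist_force: [0.5, 0.1, 0.0]
opening: 1.0
```

jog_arm(
  targets=[
    {"dx": 0, "dy": 0, "dz": -20, "wx": 0, "wy": 0, "wz": 0},
    {"dx": 0, "dy": 0, "dz": -50, "wx": 0, "wy": 0, "wz": 0},
    {"dx": 0, "dy": 0, "dz": -85, "wx": 0, "wy": 0, "wz": 0},
    {"dx": 0, "dy": 0, "dz": -120, "wx": 0, "wy": 0, "wz": 0},
    {"dx": 0, "dy": 40, "dz": -130, "wx": 0, "wy": 0, "wz": 0},
    {"dx": 20, "dy": 75, "dz": -130, "wx": 0, "wy": 0, "wz": 0},
    {"dx": 40, "dy": 110, "dz": -130, "wx": 0, "wy": 0, "wz": 0},
    {"dx": 60, "dy": 145, "dz": -130, "wx": 0, "wy": 0, "wz": 0},
    {"dx": 80, "dy": 180, "dz": -130, "wx": 0, "wy": 0, "wz": 0},
    {"dx": 100, "dy": 215, "dz": -130, "wx": 0, "wy": 0, "wz": 0},
  ],
)

```text
time_s: 6.85
position: [0.4365, 0.0277, 0.354]
tcp_rot: [-0.03, 1.0, 0.0, 0.0]
wrist_force: [1.2, 0.3, 0.2]
opening: 0.998
```

jog_arm(
  targets=[
    {"dx": 20, "dy": 35, "dz": 0, "wx": 0, "wy": 0, "wz": 0},
    {"dx": 40, "dy": 70, "dz": 0, "wx": 0, "wy": 0, "wz": 0},
    {"dx": 60, "dy": 105, "dz": 0, "wx": 0, "wy": 0, "wz": 0},
    {"dx": 80, "dy": 140, "dz": 0, "wx": 0, "wy": 0, "wz": 0},
    {"dx": 100, "dy": 175, "dz": 0, "wx": 0, "wy": 0, "wz": 0},
    {"dx": 100, "dy": 175, "dz": 0, "wx": 0, "wy": 0, "wz": 0},
  ],
)

```text
time_s: 7.35
position: [0.324, 0.1992, 0.3547]
tcp_rot: [-0.034, 0.999, 0.001, 0.0]
wrist_force: [0.4, -0.0, 0.8]
opening: 0.994
```

Run:
```python
from bench import env
import cv2,numpy as np,pickle
c=env.camera("side");a=c["pixels"];pickle.dump(c,open("side4.pkl","wb"))
t=env.camera("top");b=t["pixels"];pickle.dump(t,open("top4.pkl","wb"))
cv2.imwrite("pics/p4.png",np.hstack([cv2.resize(a,(400,300)),cv2.resize(b,(400,300))]))
cv2.imwrite("pics/p4b.png",np.hstack([cv2.resize(a[80:280,200:400],(400,400)),cv2.resize(b[150:350,350:550],(400,400))]))
```

```text
(no output)
```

View pics/p4.png

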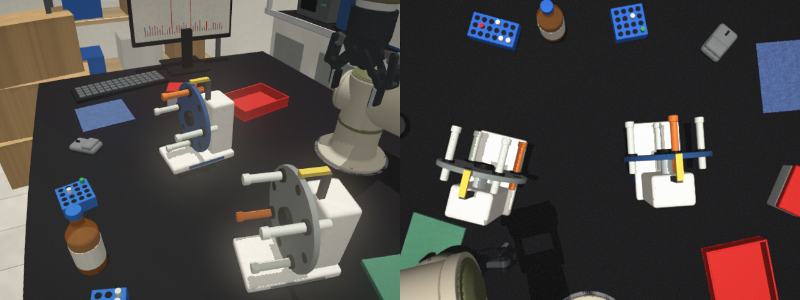

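View pics/p4b.png

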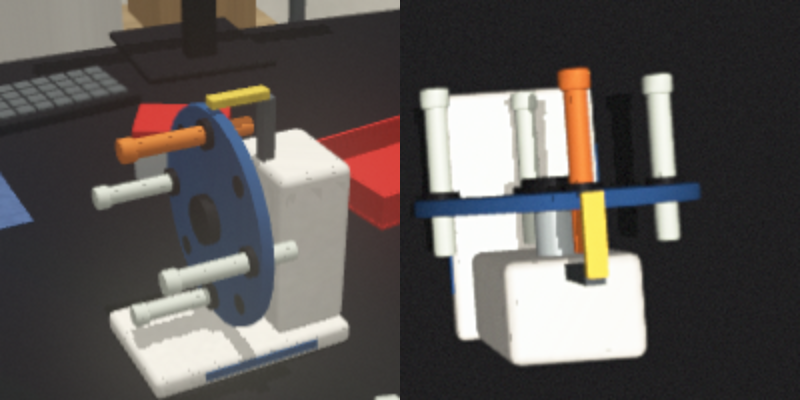

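The orange tube is under the pointer line and the grey rotator looks unchanged. Now I'll measure the remaining offset.

```bash
cat > m3.py <<'E'
from h import *
t=pickle.load(open("top4.pkl","rb")); s=pickle.load(open("side4.pkl","rb")); t0=pickle.load(open("top0.pkl","rb"));s0=pickle.load(open("side0.pkl","rb"))
def cl(m,x0,x1,y0,y1):
    m=m[y0:y1,x0:x1]; o=[]
    for i,l in enumerate(m):
        w=np.flatnonzero(l)
        if len(w)>5:o.append(((w[0]+w[-1])/2+x0,i+y0))
    return np.array(o)
h=cv2.cvtColor(t["pixels"],cv2.COLOR_BGR2HSV)
P=cl(mask(t,"y"),436,458,249,285); T=cl(mask(t,"o"),425,450,186,240)
a=np.polyfit(*onz(t,P,.258)[:,:2].T,1); qt=onz(t,T,.225); b=np.polyfit(*qt[:,:2].T,1)
print("slopes",a[0],b[0],len(T))
for x in (.503,.55,.58): print(x,"tube-pointer y mm",1e3*(np.polyval(b,x)-np.polyval(a,x)))
# white side tubes mid-line (z=.14): background dark both sides
w=cv2.inRange(h,(0,0,110),(180,70,255))
L=cl(w,555//1-0,556,0,0) if 0 else None
R_=cl(w,668,690,0,1) if 0 else None
r=cl(w,470,492,190,236); print("right tube n",len(r)); q=np.polyfit(*onz(t,r,.14)[:,:2].T,1); print("right slope",q[0],"y rel pointer at .55",1e3*(np.polyval(q,.55)-np.polyval(a,.55)))
print("grey diff top",np.abs(t["pixels"].astype(int)-t0["pixels"])[200:320,170:205].mean(),"side",np.abs(s["pixels"].astype(int)-s0["pixels"])[260:460,370:480].mean())
E
python3 m3.py
```

```text
slopes 0.05719055475217477 0.07101554225593729 54
0.503 tube-pointer y mm -1.083676737246131
0.55 tube-pointer y mm -0.43390232456927413
0.58 tube-pointer y mm -0.01915269945643172
right tube n 46
right slope 0.07254371498875624 y rel pointer at .55 -84.59460120076507
grey diff top 2.0053174603174604 side 0.6508939393939394
```

```bash
cat >> m3.py <<'E'
print('---')
m=mask(t,"y"); E=[]
for i in range(249,286):
    w_=np.flatnonzero(m[i,436:460]); E.append((w_[-1]+436.5,i))
e=onz(t,np.array(E),.258)[:,:2]
for yaw in (.057,.071):
    n=np.array([-np.sin(yaw),np.cos(yaw)])
    pc=np.mean(e@n)+.007; tu=np.mean(qt[:,:2]@n); rt=np.mean(onz(t,r,.14)[:,:2]@n)
    print(yaw,"tube-pointer mm",(tu-pc)*1e3,"right tube",(rt-pc)*1e3)
# other two: left tube gives axle: mid of left and right tubes
l=cl(w,555,580,0,0) if 0 else None
bl=mask(t,"b"); ys,xs=np.nonzero(bl[235:262,350:505]); xs+=350; ys+=235
i0,i1=xs.argmin(),xs.argmax(); ends=onz(t,[[xs.min()-.5,np.median(ys[xs<xs.min()+3])],[xs.max()+.5,np.median(ys[xs>xs.max()-3])]],.14)
d=ends[0]-ends[1]; print("disc ends",ends[:,:2].tolist(),"diam",np.hypot(*d[:2]),"yaw",np.arctan2(-d[0],d[1]))
c=ends.mean(0)
for yaw in (.057,.071):
    n=np.array([-np.sin(yaw),np.cos(yaw)]); print("tube - disc centre mm",1e3*(np.mean(qt[:,:2]@n)-c[:2]@n))
E
python3 m3.py | sed -n '/---/,$p'
```

```text
---
0.057 tube-pointer mm 0.5254366254219545 right tube -83.40921082343877
0.071 tube-pointer mm -0.5094750985268348 right tube -84.45189860250305
disc ends [[0.4908373292227032, -0.07990025864641503], [0.5054098670196902, -0.2986581702250758]] diam 0.21924274842307048 yaw 0.06651663232765526
tube - disc centre mm 3.001017886764962
tube - disc centre mm 2.2909203611705675
```

The checks agree. Tube minus pointer is about 0 ± 0.5 mm. The disc-centre check gives about 0 once I allow for the roughly 2.8 mm shift from viewing the disc at an angle. The arm touches nothing, so I'm handing in.

Run:
```python
from bench import env
s=env.sense(); print(s["time_s"],abs(s["joint_vel"]).max(),s["wrist_force"].round(1)); print(env.finish_job())
```

```text
7.45 0.0670328969445496 [ 0.2 -0.4 -0.3]
the job is handed in; nothing more can be done
None
```

The blue disc's orange tube now stands at the top under the yellow pointer, and the job is handed in at 7.45 s. I gripped that tube from above, swung it about 1.25 rad along its arc to the top, let go, and moved the arm clear.

**Position:** After release, the top view put the tube within about ±0.5 mm of the pointer's centre line, depending on which yaw estimate (0.057 or 0.071) I used. That is about 0.35° of disc angle.

**Checks that disagreed at first:**
- The first tube-to-pointer estimate read up to 1.1 mm off. I put this down to the pointer's side face being counted in its width; using only its right edge removed it.
- A disc-centre check read 2.3 to 3.0 mm off. A hand estimate puts about 2.8 mm of that down to viewing the disc at an angle, which leaves about zero.

**Grey rotator:** Its before and after pictures match, and I never touched it.

**Forces:** Readings at the end of each move peaked at about 25 N at the wrist while gripping, and were near zero at hand-in. The arm still had a slight residual motion (0.07 rad/s) when I handed in, well clear of everything.

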